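# Cell test holder: load the cell and hold the bayonet cap at half turn

### The arm

A 6-joint arm with a two-finger parallel gripper is mounted at the origin on the work surface. World frame = base frame: x ahead of the robot, y to its left, z up, the work surface at z = 0. Lengths are in m, angles in rad, forces in N, time in s.
With the tool pointing down it reaches from about 0.3 to 0.875 m from the base axis. Payload 6.4 kg.
Tool frame: the origin (TCP) lies midway between the tips of the shut fingers; the grasp point (between the pads) lies 19 mm behind it; z points along the fingers, y is the line along which they close (so a half turn about z gives the same grasp; the last joint's range is limited). The gripper opens to 85 mm and grips with 20 to 120 N. Pads are 22 mm wide; open, the fingers measure 114 mm over their backs; the gripper's body (76 mm by 85 mm) begins 54 mm behind the grasp point. The pads swing forward as they close: fully open they stand 13 mm farther back than shut.
Start: joints at [-1.371, 0.181, 1.607, -0, 1.354, -0.206], TCP at [0.227, -0.528, 0.231] pointing down, gripper open.
Joint ranges: [-2.99, 2.99], [-0.89, 2.07], [0.3, 2.58], [-1.14, 4.28], [0, 2.63], [-3.12, 3.12]. Speed limits (rad/s): [2.57, 2.57, 3.01, 3.14, 3.14, 3.14].

### API

Orientations are given as a unit quaternion [w, x, y, z].
In Python, from bench import status, camera, ctrl gives the robot as it stands. The module is installed in compiled form; this text tells all that it offers.
- The arm moves only by the shell command python3 -m handwheel 'ROWS'. ROWS is JSON, a list that holds one entry, the list of rows, each a list of 7 numbers: the opening, from -1 (shut) to 1 (fully open), then the shift along the tool's x, y, z in cm, then the turn, a rotation vector about the tool's x, y, z in degrees. A call has 1 to 10 rows; each row is the pose to reach, as a shift and turn from the pose commanded when the call began, along the tool's axes at that moment; what a row does not reach only later rows make up. A row lasts 1/8 s, in which the tool goes at most 62.5 mm and 10.7 degrees, less where a joint would pass 70% of its speed; a pose out of reach is approached as far as the arm can. A call with a gripper value outside its range is refused whole. The fingers move at their own pace and stop on an object; the grip force is fixed at half the most. Time passes only in rows, so rows that repeat a pose let the fingers close. It gives the time, the measured TCP pose, the force, the opening and the grip force at its end, in the units of the state.
- status.get_obs(): the state, without advancing time (a new reading comes with each control period).
- camera(name): name is "scene" or "side" or "wrist"; returns a dict with "frame" (480x640x3 uint8, blue, green, red), "depth" (480x640 float32, m along the optical axis (not along the pixel's ray), 0 where there is no reading), "fx", "fy", "cx", "cy" (pixels), "dist" ([k1, k2, p1, p2, k3] as OpenCV has them; the pictures are not rectified), "extrinsics" (4x4, takes a point from camera to world coordinates); the wrist camera has in their place "hand_eye" (4x4, takes a point from camera to tool coordinates, whose origin is the TCP and whose axes are the flange's). Camera axes: x right, y down, z forward; pixel columns grow to the right and rows downward; lengths in m; the calibration is good to about 2 mm. A picture is of the moment at which its call begins: read the wrist's pose just before it.
- ctrl.hand_in(): hands the job in; it is judged then, once.
The state is a dict: "time_s": time; "q": joint angles; "dq": joint speeds; "joint_efforts": joint torques, N m; "eef_pos": TCP position; "eef_rot": TCP orientation; "wrist_force": force on the tool from outside, world axes, zero at the start; "torque": the same for the moment, N m; "opening": opening from 0.0 (shut) to 1.0 (fully open); "grasp_force": force on a finger pad.
Only numpy, scipy, OpenCV 4.12 (cv2) and the standard library are available. Lean on these libraries where they do the work, as an engineer would, in place of code of your own. Each camera call takes 0.05 s, during which the arm holds its last target. There are 200 camera calls.

### The job

Check a battery cell in the test holder: take the single cell out of its small stand and stand it in the holder's bore the same way up, then fit the bayonet cap over it, lugs down through the two gaps of the collar and under it. Turn the cap clockwise (seen from above) to the half-turn mark, half way to the lock, never as far as the lock's click, and finish while still gripping the cap and holding it there against its return spring: do not let go at the end. Leave the battery pack, multimeter, mug and screwdriver where they are.

Things in the scene. Friction and masses are not known exactly. Their poses are not given: they have to be found in the camera images.
- holder: Test holder, fixed; origin at its underside's centre, on the bore axis, z up. Black block 90 x 90 x 36 mm with a round aluminium collar (outer diameter 80, top at z = 52) and in it a white guide tube (outer diameter 32, top z = 50) with a bore of diameter 21.4 for the cell. A channel between tube and collar (floor z = 36, outer wall radius 35) takes the cap's lugs. x axis: through the two entry gaps
- bore (a point): Bottom of the bore, on its axis: face of the sprung brass contact at rest, holder z = 19, where the cell stands
- collar (a point): Centre of the collar's top, holder z = 52. An inward flange (z 46 to 52, inner radius 27) covers the channel but for two entry gaps 14 mm wide on the holder's +x and -x sides. The cap enters with its bar along the holder's x axis; with the lugs below the flange it turns clockwise from above; stops block the other way. Let go, it is turned back by a return spring
- half_mark (a point): Half-turn mark: the one single black line on the rim at radius 33 (another opposite), 0.60 rad (34 deg) clockwise from the holder's x axis: the cap's bar and lugs point at it when held right. Two close black lines at 1.2 rad: lock
- lock_mark (a point): Lock, 1.2 rad clockwise from entry, marked by two close black lines (also opposite). From a cap angle of about 0.78 rad the lug climbs a sprung pin which clicks behind it at about 1.2 rad; the cap must not get into this (past 0.88)
- cap: Bayonet cap, 0.08 to 0.16 kg, standing on its open rim; origin at the centre of its open underside, z up. Grey cup, outer diameter 50, inner 40, 46 high, ceiling inside at z = 42. Two lugs at the rim on +x and -x reach to radius 33, 8 mm wide, 6 thick (z 0 to 6). Half a turn round it is the same. Fitted: underside at holder z = 36 (on the channel floor) to 40 (lugs against the flange)
- cap_bar (a point): Centre of the cap's black grip bar: 44 mm long (along the cap's x, in line with the lugs), 12 thick (along y), 30 high, from cap z = 46 to 76; this point at z = 61. Going in, the cap meets the cell's top at about holder z = 42 (its underside) and must be pressed down against 2 to 6 N
- cell: Battery cell, upright blue cylinder of diameter 18.4 and height 65 mm (with a small steel button on top, diameter 8, 1.5 high), about 46 g; origin at the centre of its lower end, z up the axis to the button. It stands in the stand's hole; seated in the holder its origin is at holder z = 19, and about 13 to 17 under the cap
- stand: Cell stand: black plate 64 x 64 x 20 mm fixed to the bench, origin at the centre of its underside; central hole of diameter 20, 12 deep, so that the cell stands with its lower end at z = 8 and top at z = 73
- contact (a joint): Brass contact at the bottom of the bore: how far it is pressed down, 0 to 0.010 m; spring preload 1.8 N, 600 N/m. Reads 0 with the cell's weight alone, about 0.002 to 0.006 with the cap fitted
- wiper (a joint): Pair of brass fingers in the channel that the lugs push along as the cap is turned clockwise, with the return spring: 0 at rest, about 0.45 rad with the cap at the half-turn mark (cap angle less about 0.15); torque 0.10 N m at 0, 0.14 N m there
- pack: Bystander: scooter battery pack of yellow cells, 105 x 228 x 70 mm, 2.6 kg, origin at the centre of its underside; leave alone
- meter: Bystander: yellow handheld multimeter lying flat, 150 x 76 x 46 mm, origin at the centre of its underside; leave alone
- mug: Bystander: white mug, diameter 80, 92 high, origin at the centre of its underside; leave alone
- driver: Bystander: screwdriver lying on the bench, about 200 mm long; leave alone

How it is judged:
On the way, in this order (a step that is already met when the one before it is completed fails the run):
1. the cell stands upright in the holder's bore, down on the contact, let go (z of cell in the frame of holder between 0.008 and 0.0205 m and horizontal distance between cell and holder below 0.004 m and angle between cell's own z axis and vertical below 0.12 rad and contact force between the fingers and cell below 0.1 N), for 0.2 s.
2. the cap is over the cell, its lugs down through the entry gaps to below the flange (z of cap in the frame of holder below 0.0425 m and horizontal distance between each of cap, cell and holder below 0.004 m and angle between the x axis of cap and the x axis of holder, either way round below 0.25 rad and z of cell in the frame of holder between 0.008 and 0.0205 m and angle between cell's own z axis and vertical below 0.12 rad), for 0.1 s.
At the end, for the whole second after the job is handed in: Cell in the bore (4 mm, 0.12 rad), contact pressed over 0.8 mm; cap level (0.08 rad), within 4 mm of the axis, underside below 42.5 mm, turned 0.46 to 0.74 rad from entry, wiper over 0.2 rad; fingers still grip the cap (over 2 N) and it is still (z of cell in the frame of holder between 0.008 and 0.0205 m and horizontal distance between each of cell, cap and holder below 0.004 m and angle between cell's own z axis and vertical below 0.12 rad and z of cap in the frame of holder between 0.033 and 0.0425 m and angle between cap's own z axis and vertical below 0.08 rad and angle between the x axis of cap and the x axis of holder, either way round between 0.46 and 0.74 rad and value of joint wiper above 0.2 rad and value of joint contact above 0.0008 m and contact force between the fingers and cap above 2 N and linear speed of cap below 0.05 m/s); the arm keeps its last pose, push and grip.
It fails at once if the cap is turned into the lock (past 0.88 rad) (z of cap in the frame of holder below 0.0425 m and horizontal distance between cap and holder below 0.004 m and angle between the x axis of cap and the x axis of holder, either way round above 0.88 rad).
It fails at once if the battery pack is disturbed (moved over 25 mm) (distance of pack from where it was at the start of the episode above 0.025 m).
It fails at once if the multimeter is disturbed (moved over 25 mm) (distance of meter from where it was at the start of the episode above 0.025 m).
It fails at once if the mug is disturbed (moved over 25 mm) (distance of mug from where it was at the start of the episode above 0.025 m).
It fails at once if the screwdriver is disturbed (moved over 25 mm) (distance of driver from where it was at the start of the episode above 0.025 m).
It also fails if it takes over 61 s, if anything falls off the work surface, if the arm or the gripper's body presses on something with over 40 N, if the wrist force passes 120 N, or if a joint passes its speed limit or range.

## Working session

There is one attempt and no reset: what is moved stays moved. The work goes in short steps, Python scripts to look and compute and a shell command to move; the robot and the scene stay as the last step left them, time stands still between calls to the robot, and variables do not carry over. Pictures are saved under pics/ and viewed, at most 10 in all, crops included, and the job is handed in when it is done.

```bash
mkdir -p pics; cat > h.py <<'E'
import numpy as np, cv2
from bench import status, camera, ctrl
from scipy.spatial.transform import Rotation as R
def snap(n):
    o=status.get_obs(); c=camera(n)
    if 'extrinsics' in c: T=np.array(c['extrinsics'])
    else:
        q=o['eef_rot']; W=np.eye(4); W[:3,:3]=R.from_quat([q[1],q[2],q[3],q[0]]).as_matrix(); W[:3,3]=o['eef_pos']; T=W@np.array(c['hand_eye'])
    c['T']=T; return c
def rays(c,uv):
    K=np.array([[c['fx'],0,c['cx']],[0,c['fy'],c['cy']],[0,0,1]])
    n=cv2.undistortPoints(np.array(uv,float).reshape(-1,1,2),K,np.array(c['dist'],float)).reshape(-1,2)
    return np.c_[n,np.ones(len(n))]
def cloud(c):
    v,u=np.mgrid[0:480,0:640]; r=rays(c,np.c_[u.ravel(),v.ravel()])
    p=r*c['depth'].reshape(-1,1); p=p@c['T'][:3,:3].T+c['T'][:3,3]
    p[c['depth'].ravel()==0]=np.nan
    return p.reshape(480,640,3)
def onz(c,uv,z):
    d=rays(c,uv)@c['T'][:3,:3].T; o=c['T'][:3,3]
    return o+d*((z-o[2])/d[:,2])[:,None]
E
python3 - <<'E'
from h import *
for n in ['scene','side','wrist']:
    c=snap(n); cv2.imwrite(f'pics/{n}0.png',c['frame']); print(n,c['T'].round(3).tolist(),c['fx'])
    np.savez(f'{n}0.npz',**{k:np.array(v) for k,v in c.items()})
print(status.get_obs())
E
```

```text
scene [[0.454, 0.74, -0.496, 1.206], [0.891, -0.385, 0.242, -0.296], [-0.012, -0.552, -0.834, 1.073], [0.0, 0.0, 0.0, 1.0]] 480.9111527825024
side [[-0.867, -0.367, 0.338, 0.15], [-0.499, 0.647, -0.576, 0.728], [-0.008, -0.668, -0.744, 1.001], [0.0, 0.0, 0.0, 1.0]] 486.4619333117076
wrist [[0.394, -0.872, -0.291, 0.302], [-0.919, -0.374, -0.123, -0.496], [-0.001, 0.316, -0.949, 0.373], [0.0, 0.0, 0.0, 1.0]] 417.2365338361251
{'time_s': 0.15, 'q': array([-1.37128207e+00,  1.81372630e-01,  1.60775235e+00, -9.95655392e-06,
        1.35377993e+00, -2.06306378e-01]), 'dq': array([ 0.00041525, -0.00114223, -0.00281057,  0.00271949,  0.00136715,
       -0.00092029]), 'joint_efforts': array([ 9.54022325e-04, -4.45259035e+01, -3.51691747e+01, -2.58377049e-04,
        5.87739880e-03,  2.00683945e-05]), 'eef_pos': array([ 0.22692226, -0.5278883 ,  0.23060239]), 'eef_rot': array([-6.56140690e-04,  9.79483810e-01,  2.01521798e-01, -2.63252779e-06]), 'wrist_force': array([ 0.01474905, -0.00568649, -0.12974583]), 'torque': array([-0.05506045,  0.07719947, -0.05690771]), 'grasp_force': 0.0, 'opening': 0.9971341433870993}
```

View pics/scene0.png

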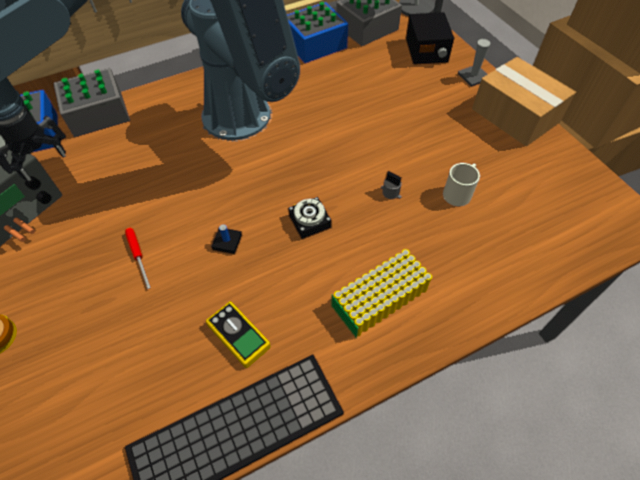

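View pics/side0.png

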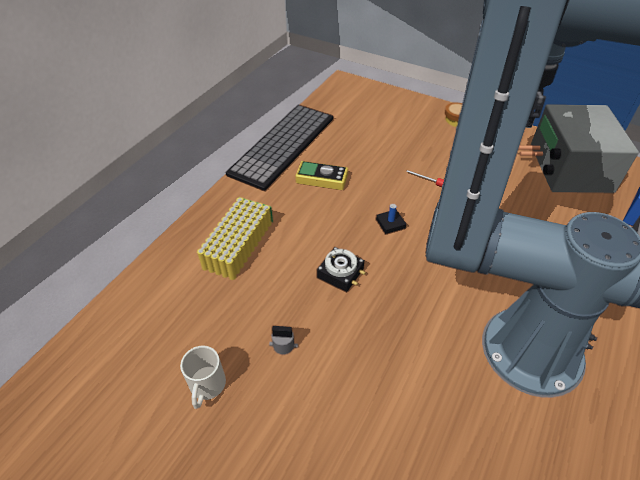

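The scene picture shows the cell in its stand at (225,236), the holder at (310,215), the cap at (392,186) and the mug at (461,184). The side picture shows the same items at (391,217), (341,266) and (283,338). Next I'll get coarse positions.

```bash
python3 - <<'E'
from h import *
L=lambda n:dict(np.load(n+'0.npz'))
c=L('scene'); s=L('side')
for nm,a,b,z in [('cell',(224,229),(393,207),.073),('holder',(310,212),(341,262),.05),('cap',(393,177),(282,331),.076)]:
    print(nm,onz(c,[a],z)[0].round(4),onz(s,[b],z)[0].round(4))
for c_ in (c,s):
    P=cloud(c_); 
    for nm,x,y in [('c',onz(c,[(224,229)],.073)[0][0],onz(c,[(224,229)],.073)[0][1]),('h',*onz(c,[(310,212)],.05)[0][:2]),('cap',*onz(c,[(393,177)],.076)[0][:2])]:
        m=(np.hypot(P[...,0]-x,P[...,1]-y)<.06)&(P[...,2]>.01); q=P[m]; zt=np.percentile(q[:,2],98); t=q[q[:,2]>zt-.006]
        print(nm,len(q),zt.round(4),t.mean(0).round(4),np.median(q,0).round(3))
o=status.get_obs();print(camera('wrist')['hand_eye'])
E
```

```text
cell [ 0.4625 -0.2022  0.073 ] [ 0.448  -0.1971  0.073 ]
holder [0.4994 0.0237 0.05  ] [0.4888 0.0267 0.05  ]
cap [0.515  0.2696 0.076 ] [0.5003 0.2819 0.076 ]
c 572 0.0729 [ 0.4551 -0.205   0.0718] [ 0.46  -0.206  0.021]
h 1123 0.0554 [0.4955 0.0205 0.0525] [0.508 0.019 0.038]
cap 388 0.0786 [0.5098 0.2732 0.0759] [0.519 0.267 0.047]
c 476 0.0723 [ 0.4509 -0.2003  0.0709] [ 0.448 -0.196  0.02 ]
h 1191 0.0539 [0.4913 0.0267 0.051 ] [0.49  0.037 0.038]
cap 528 0.0772 [0.5061 0.2775 0.0748] [0.499 0.285 0.046]
[[-7.19275800e-04 -9.48732555e-01 -3.16079139e-01  8.18332042e-02]
 [ 9.99999711e-01 -7.60157004e-04  6.04312119e-06 -1.91274470e-04]
 [-2.46003077e-04 -3.16079043e-01  9.48732827e-01 -1.42706215e-01]
 [ 0.00000000e+00  0.00000000e+00  0.00000000e+00  1.00000000e+00]]
```

View pics/wrist0.png

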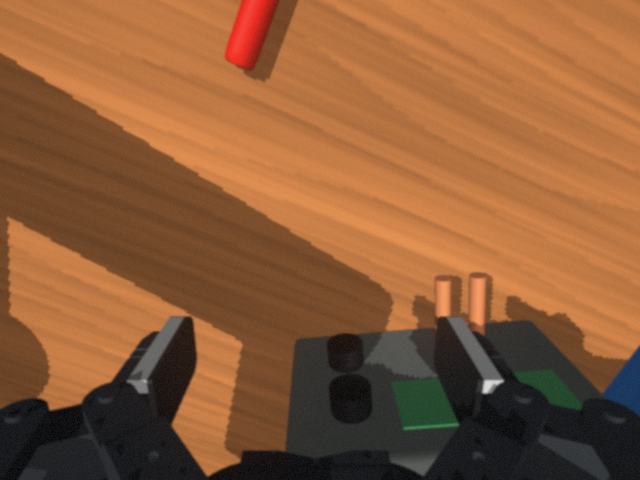

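```bash
python3 -m handwheel '[[[1,34.6,-31.7,-7,0,0,23.4],[1,34.6,-31.7,-7,0,0,23.4],[1,34.6,-31.7,-7,0,0,23.4],[1,34.6,-31.7,-7,0,0,23.4],[1,34.6,-31.7,-7,0,0,23.4],[1,34.6,-31.7,-7,0,0,23.4],[1,34.6,-31.7,-7,0,0,23.4],[1,34.6,-31.7,-7,0,0,23.4],[1,34.6,-31.7,-7,0,0,23.4],[1,34.6,-31.7,-7,0,0,23.4]]]'
python3 - <<'E'
from h import *
c=snap('wrist'); cv2.imwrite('pics/w1.png',c['frame']); np.savez('w10.npz',**{k:np.array(v) for k,v in c.items()})
o=status.get_obs(); print(o['eef_pos'],o['eef_rot'],o['q'],abs(o['dq']).max())
E
```

```text
time_s: 1.45
eef_pos: [0.4195, -0.1007, 0.301]
eef_rot: [0.0, 1.0, -0.001, -0.0]
wrist_force: [-0.3, 0.3, -0.1]
opening: 0.998
grasp_force: 0.0
[ 0.41935337 -0.10112614  0.30093442] [ 2.15589024e-05  9.99998534e-01 -1.66934165e-03 -3.81097001e-04] [-5.12908559e-01 -2.11193560e-01  1.85347515e+00 -4.11546755e-04
  1.49995472e+00  1.06125572e+00] 0.016725913267363526
```

View pics/w1.png

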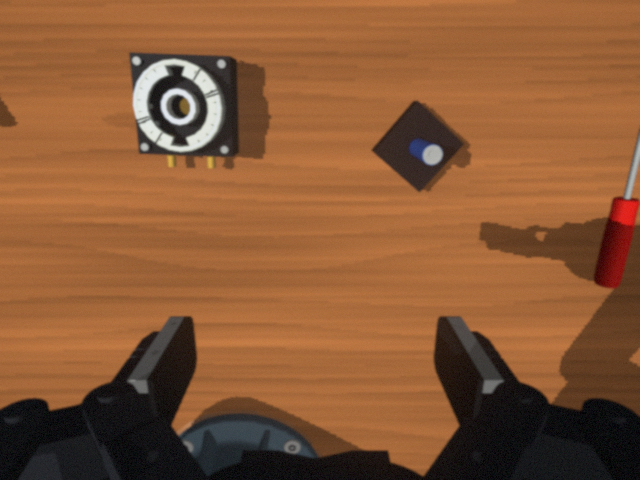

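The wrist view shows the holder at (181,106) with its gaps at the top (175,70) and bottom (180,142), so the holder's x axis lies nearly along world x. The cell top is at (432,154).

```bash
python3 - <<'E'
from h import *
c=dict(np.load('w10.npz'))
print('cell',onz(c,[(432,154)],.074)[0],'stand',onz(c,[(373,150),(416,101),(468,145),(421,191)],.02).mean(0))
co=onz(c,[(130,53),(237,57),(238,156),(138,154)],.036); print(co, co.mean(0))
print('tube',onz(c,[(180,106)],.05), 'gaps',onz(c,[(175,70),(180,142)],.052))
im=cv2.resize(c['frame'][40:175,110:260],None,fx=4,fy=4,interpolation=cv2.INTER_CUBIC); cv2.imwrite('pics/w1c.png',im)
P=cloud(c)
for n,x,y,r in [('cell',.4525,-.203,.03),('h',.493,.024,.06)]:
    m=np.hypot(P[...,0]-x,P[...,1]-y)<r; q=P[m]; zt=np.percentile(q[:,2],98);t=q[q[:,2]>zt-.005]; print(n,zt,t.mean(0),(t.max(0)+t.min(0))/2,np.ptp(t,0))
E
```

```text
cell [ 0.45385949 -0.20311517  0.074     ] stand [ 0.45338675 -0.20506801  0.02      ]
[[ 0.53945249  0.06519794  0.036     ]
 [ 0.53589671 -0.03062452  0.036     ]
 [ 0.44763354 -0.02610907  0.036     ]
 [ 0.44982146  0.07033217  0.036     ]] [0.49320105 0.01969913 0.036     ]
tube [[0.49419628 0.02081166 0.05      ]] gaps [[0.52422479 0.02139603 0.052     ]
 [0.46264154 0.02352612 0.052     ]]
cell 0.07296876678395951 [ 0.45355736 -0.20286601  0.07195673] [ 0.45336717 -0.20299576  0.07185198] [0.01769432 0.01750387 0.00688427]
h 0.05318452624119711 [0.49503742 0.02285559 0.05160054] [0.49374469 0.02296814 0.0515149 ] [0.07912202 0.07943328 0.00665805]
```

View pics/w1c.png

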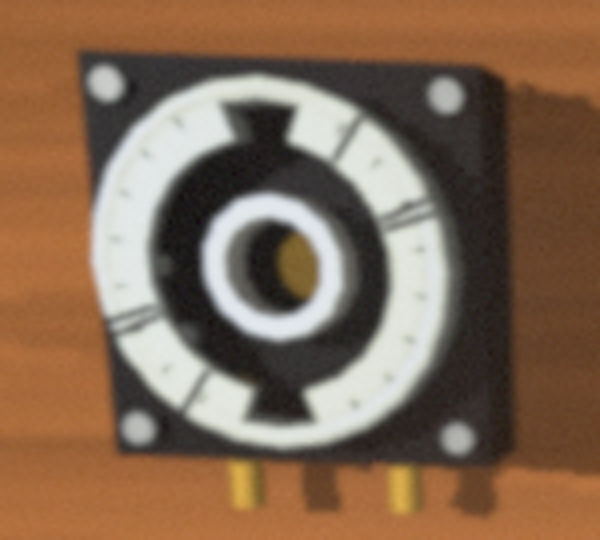

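```bash
python3 -m handwheel '[[[1,3.4,10.2,10,0,0,0],[1,3.4,10.2,10,0,0,0],[1,3.4,10.2,10,0,0,0],[1,3.4,10.2,10,0,0,0]]]'
cat >> h.py <<'E'
def top(c,x,y,r,dz=.004,lo=-1):
    P=cloud(c); m=(np.hypot(P[...,0]-x,P[...,1]-y)<r)&(P[...,2]>lo); q=P[m]; zt=np.percentile(q[:,2],95);t=q[abs(q[:,2]-zt)<dz]; return zt,t
E
python3 - <<'E'
from h import *
c=snap('wrist'); cv2.imwrite('pics/w2.png',c['frame']); np.savez('w20.npz',**{k:np.array(v) for k,v in c.items()})
o=status.get_obs(); print(o['eef_pos'],abs(o['dq']).max())
zt,t=top(c,.4535,-.203,.025); print(zt,t.mean(0),(t.max(0)+t.min(0))/2,np.ptp(t,0))
E
```

```text
time_s: 2.0
eef_pos: [0.4519, -0.204, 0.1994]
eef_rot: [-0.001, 1.0, -0.003, -0.002]
wrist_force: [-0.4, 0.8, 0.1]
opening: 1.004
grasp_force: 0.0
[ 0.45253665 -0.20343431  0.20069857] 0.038495603997274856
0.27991388428674313 [ 0.46364578 -0.20370424  0.27842817] [ 0.4652364  -0.20373911  0.2798542 ] [0.00835849 0.04319288 0.00787937]
```

View pics/w2.png

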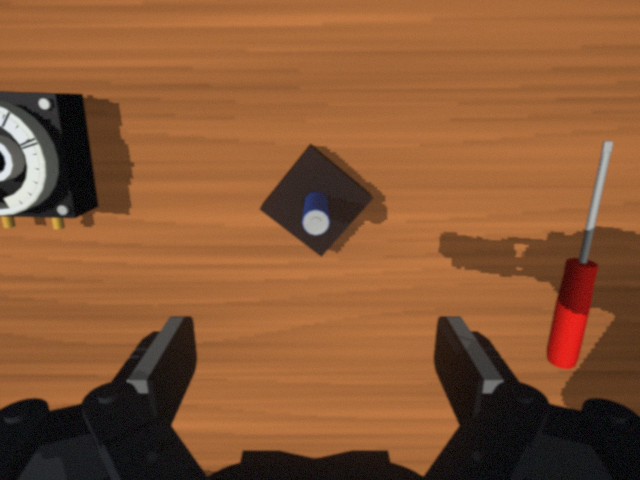

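The cell top is at (316,222), centred between the fingers.

```bash
python3 - <<'E'
from h import *
c=dict(np.load('w20.npz')); print(onz(c,[(316,222)],.074)[0],onz(c,[(260,209),(312,145),(372,198),(321,255)],.02).mean(0)); o=status.get_obs();print(o['eef_pos'],o['eef_rot'])
P=cloud(c);q=P[200:245,296:336].reshape(-1,3);q=q[q[:,2]>.066];print(q.mean(0),(q.max(0)+q.min(0))/2)
E
```

```text
[ 0.45418169 -0.20408105  0.074     ] [ 0.45380977 -0.20427825  0.02      ]
[ 0.45253665 -0.20343431  0.20069857] [-6.82621828e-04  9.99995732e-01 -2.71486056e-03 -8.36655655e-04]
[ 0.45438872 -0.2035413   0.07180001] [ 0.45358536 -0.20343805  0.07045863]
```

```bash
python3 -m handwheel '[[[1,0.1,0,6,0,0,0],[1,0.1,0,11,0,0,0],[1,0.1,0,14,0,0,0],[1,0.1,0,15.2,0,0,0],[1,0.1,0,15.2,0,0,0],[-1,0.1,0,15.2,0,0,0],[-1,0.1,0,15.2,0,0,0],[-1,0.1,0,15.2,0,0,0],[-1,0.1,0,15.2,0,0,0],[-1,0.1,0,15.2,0,0,0]]]'
```

```text
time_s: 3.3
eef_pos: [0.4549, -0.2028, 0.0498]
eef_rot: [0.0, 1.0, -0.001, 0.0]
wrist_force: [-0.7, 0.8, 5.1]
opening: 0.186
grasp_force: 58.4
```

```bash
python3 -m handwheel '[[[-1,0,0,-5,0,0,0],[-1,0,0,-11,0,0,0],[-1,3.9,-22.5,-16,0,0,0],[-1,3.9,-22.5,-16,0,0,0],[-1,3.9,-22.5,-16,0,0,0],[-1,3.9,-22.5,-16,0,0,0],[-1,3.9,-22.5,-16,0,0,0],[-1,3.9,-22.5,-16,0,0,0],[-1,3.9,-22.5,-16,0,0,0]]]'
python3 - <<'E'
from h import *
c=snap('wrist'); cv2.imwrite('pics/w3.png',c['frame']); np.savez('w30.npz',**{k:np.array(v) for k,v in c.items()})
o=status.get_obs(); print(o['eef_pos'],o['eef_rot'],abs(o['dq']).max(),o['grasp_force'],o['opening'],o['wrist_force'])
cv2.imwrite('pics/w3c.png',cv2.resize(c['frame'][120:420,170:470],(600,600),interpolation=cv2.INTER_CUBIC))
E
```

```text
time_s: 4.42
eef_pos: [0.4937, 0.0212, 0.2087]
eef_rot: [0.0, 1.0, -0.002, -0.001]
wrist_force: [-0.6, -0.2, -0.8]
opening: 0.186
grasp_force: 59.7
[0.49376436 0.02116423 0.20876802] [ 1.86412304e-06  9.99997306e-01 -2.26530575e-03 -5.06958997e-04] 0.004411499311736886 59.74723935127258 0.1878370943031356 [0.45359996 0.16251082 0.02789967]
```

View pics/w3c.png

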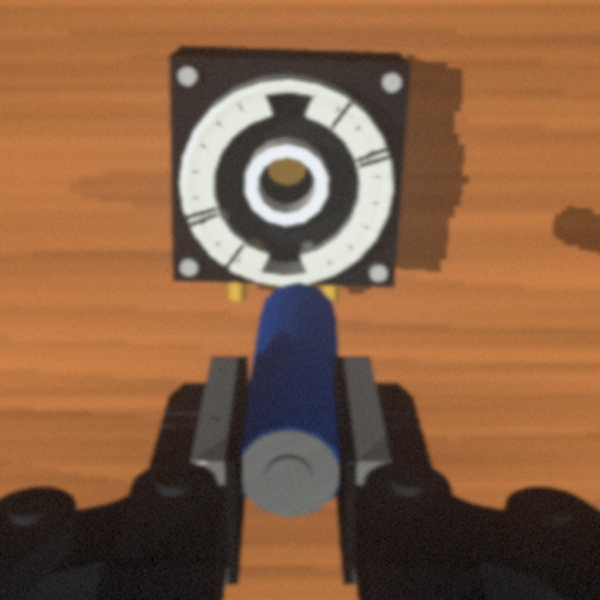

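The crop shows the tube ring centre at crop (287,184) and the gripped cell's top at crop (290,474), with its lower end at crop y≈285. Next I'll fit these precisely.

```bash
python3 - <<'E'
from h import *
c=dict(np.load('w30.npz')); f=c['frame']; o=status.get_obs(); e=o['eef_pos']
print(c['cx'],c['cy'])
g=f.min(2)
m=np.zeros_like(g); m[185:240,285:342]=(g[185:240,285:342]>140)
cs,_=cv2.findContours(m,cv2.RETR_EXTERNAL,cv2.CHAIN_APPROX_NONE); k=max(cs,key=cv2.contourArea)
el=cv2.fitEllipse(k);print('tube',el,onz(c,[el[0]],.05)[0])
# collar outer
m=np.zeros_like(g); m[150:275,255:372]=(g[150:275,255:372]>110)
cs,_=cv2.findContours(m,cv2.RETR_EXTERNAL,cv2.CHAIN_APPROX_NONE); k=cv2.convexHull(max(cs,key=cv2.contourArea))
el=cv2.fitEllipse(k);print('collar',el,onz(c,[el[0]],.052)[0])
# line marks / gaps direction
C=lambda p:(170+p[0]/2,120+p[1]/2)
for a,b in [((290,106),(286,264)),((344,114),(235,258)),((373,158),(200,216))]:
    p=onz(c,[C(a),C(b)],.052); d=p[0]-p[1]; print(np.degrees(np.arctan2(d[1],d[0])),p.mean(0))
k=onz(c,[C((173,52)),C((405,55)),C((393,285)),C((174,280))],.036);print(k.mean(0),k)
print('celltop',onz(c,[C((290,474))],e[2]+.0232)[0],'bottom axis',onz(c,[C((297,320))],e[2]-.03)[0]-e,e)
# blue edges by row -> tool y of the axis
hsv=cv2.cvtColor(f,cv2.COLOR_BGR2HSV)
for v in range(270,335,10):
    u=np.where((hsv[v,:,0]>100)&(hsv[v,:,0]<130)&(hsv[v,:,1]>120))[0]; u=u[(u>280)&(u<350)]; print(v,u.min(),u.max(),(u.min()+u.max())/2)
E
```

```text
314.89653571145897 236.5471920727123
tube ((312.6208190917969, 211.73171997070312), (40.5362663269043, 41.91866683959961), 108.05999755859375) [0.49437141 0.02330423 0.05      ]
collar ((312.6103820800781, 210.71224975585938), (104.59979248046875, 107.90493774414062), 95.83702087402344) [0.49569136 0.02329366 0.052     ]
-1.726740483101985 [0.49337298 0.02230022 0.052     ]
-36.47532316283522 [0.49314867 0.02229402 0.052     ]
-71.15839584180974 [0.49342545 0.02319885 0.052     ]
[0.49475397 0.02298557 0.036     ] [[ 0.54128347  0.06473877  0.036     ]
 [ 0.53975268 -0.02146551  0.036     ]
 [ 0.44766682 -0.02015767  0.036     ]
 [ 0.45031292  0.06882669  0.036     ]]
celltop [0.49329353 0.02165909 0.23196802] bottom axis [ 0.00341788 -0.00114181 -0.03      ] [0.49376436 0.02116423 0.20876802]
270 305 319 312.0
280 301 319 310.0
290 300 305 302.5Traceback (most recent call last):
  File "<stdin>", line 21, in <module>
    return umr_minimum(a, axis, None, out, keepdims, initial, where)
ValueError: zero-size array to reduction operation minimum which has no identity
```

```bash
python3 - <<'E'
from h import *
c=dict(np.load('w30.npz')); f=c['frame'].astype(int); o=status.get_obs(); e=o['eef_pos']; print(c['dist'])
R_=c['T'][:3,:3]
for v in range(264,336,8):
    b=f[v,:,0]-f[v,:,2]; u=np.where(b>15)[0]; u=u[(u>270)&(u<350)]
    if len(u)<5: print(v,len(u)); continue
    # each edge ray bounds a plane; axis direction bisects: tool-y per unit depth
    r=rays(c,[(u.min(),v),(u.max(),v)]); mid=r.mean(0); 
    print(v,u.min(),u.max(),'mid',(u.min()+u.max())/2,'width',u.max()-u.min(),'y_mm', mid[0]*18.4/(r[1,0]-r[0,0]))
E
```

```text
[0.00108782 0.         0.         0.         0.        ]
264 309 326 mid 317.5 width 17 y_mm 2.8178649243273193
272 303 334 mid 318.5 width 31 y_mm 2.13882434190153
280 300 336 mid 318.0 width 36 y_mm 1.5862088492810127
288 299 336 mid 317.5 width 37 y_mm 1.2946903267126382
296 298 336 mid 317.0 width 38 y_mm 1.0185150119587476
304 298 336 mid 317.0 width 38 y_mm 1.018515012102675
312 296 336 mid 316.0 width 40 y_mm 0.5075910434717844
320 295 337 mid 316.0 width 42 y_mm 0.48341979385302497
328 294 337 mid 315.5 width 43 y_mm 0.2582250891002592
```

```bash
python3 -m handwheel '[[[-1,0.15,-0.26,4,1.4,0,0],[-1,0.15,-0.26,8,1.4,0,0],[-1,0.15,-0.26,10.8,1.4,0,0],[-1,0.15,-0.26,10.8,1.4,0,0],[-1,0.15,-0.26,10.8,1.4,0,0]]]'
python3 - <<'E'
from h import *
c=snap('wrist'); np.savez('w40.npz',**{k:np.array(v) for k,v in c.items()})
cv2.imwrite('pics/w4c.png',cv2.resize(c['frame'][160:400,195:435],(600,600),interpolation=cv2.INTER_CUBIC))
E
```

```text
time_s: 5.1
eef_pos: [0.4963, 0.0242, 0.1023]
eef_rot: [-0.012, 1.0, -0.002, 0.001]
wrist_force: [0.5, -0.6, 0.3]
opening: 0.19
grasp_force: 59.7
```

View pics/w4c.png

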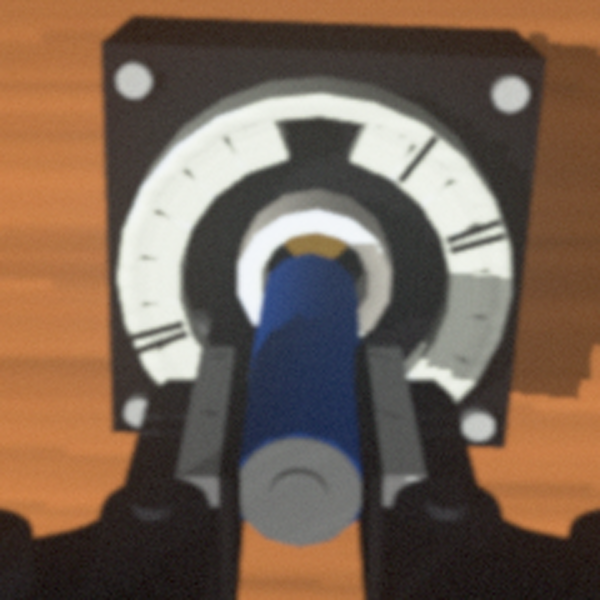

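The cell's lower end has its front edge at crop (311,255), just above the tube ring, whose bore's front edge is at crop (314,235). I'll compare the two centres in metres.

```bash
python3 - <<'E'
from h import *
c=dict(np.load('w40.npz')); e=status.get_obs()['eef_pos']; print(e)
C=lambda p:(195+p[0]/2.5,160+p[1]/2.5)
z=e[2]-.042
print('cell front',onz(c,[C((311,255))],z)[0]-[.0092,0,0],'tube front outer',onz(c,[C((315,210))],.05)[0]-[.016,0,0],'bore front',onz(c,[C((315,234))],.05)[0]-[.0107,0,0])
print('collar front',onz(c,[C((318,94))],.052)[0]-[.04,0,0])
print('sides y: cell',onz(c,[C((265,275)),C((357,275))],z).mean(0),'tube',onz(c,[C((236,280)),C((393,275))],.05).mean(0),'bore',onz(c,[C((266,265)),C((364,265))],.05).mean(0))
E
```

```text
[0.49675704 0.02428701 0.10275791]
cell front [0.49480911 0.02350187 0.06075791] tube front outer [0.49329064 0.02285039 0.05      ] bore front [0.49351125 0.02284876 0.05      ]
collar front [0.4932441  0.02227102 0.052     ]
sides y: cell [0.49989664 0.02351553 0.06075791] tube [0.4947996 0.0229909 0.05     ] bore [0.49753294 0.02285857 0.05      ]
```

```bash
python3 -m handwheel '[[[-1,-0.13,0.07,0.5,0,0,0],[-1,-0.13,0.08,1.0,0,0,0],[-1,-0.13,0.09,1.5,0,0,0],[-1,-0.13,0.1,1.8,0,0,0]]]'
```

```text
time_s: 5.65
eef_pos: [0.4941, 0.0245, 0.0828]
eef_rot: [-0.012, 1.0, -0.001, -0.0]
wrist_force: [0.0, -0.1, 0.2]
opening: 0.187
grasp_force: 59.7
```

```bash
python3 -m handwheel '[[[-1,0,0.01,0.6,0,0,0],[-1,0,0.02,1.1,0,0,0],[-1,0,0.03,1.6,0,0,0],[-1,0,0.05,2.05,0,0,0],[-1,0,0.05,2.05,0,0,0]]]'
```

```text
time_s: 6.28
eef_pos: [0.494, 0.0244, 0.0623]
eef_rot: [-0.012, 1.0, -0.001, -0.0]
wrist_force: [-0.6, -0.7, -0.2]
opening: 0.189
grasp_force: 59.7
```

```bash
python3 -m handwheel '[[[1,0,0,0,0,0,0],[1,0,0,0,0,0,0],[1,0,0,0,0,0,0],[1,0,0,0,0,0,0],[1,0,0,-3,0,0,0],[1,0,0,-9,0,0,0],[1,0,0,-14,-1.4,0,0],[1,0,0,-14,-1.4,0,0]]]'
python3 - <<'E'
from h import *
c=snap('wrist'); np.savez('w50.npz',**{k:np.array(v) for k,v in c.items()})
cv2.imwrite('pics/w5.png',c['frame'])
o=status.get_obs();print(o['eef_pos'],o['eef_rot'])
E
```

```text
time_s: 7.28
eef_pos: [0.4973, 0.0206, 0.2076]
eef_rot: [0.001, 1.0, -0.001, 0.005]
wrist_force: [0.4, 0.9, -0.3]
opening: 1.001
grasp_force: 0.0
[0.4956729  0.02084425 0.20489325] [ 4.36569674e-04  9.99996344e-01 -1.13640057e-03  2.41454220e-03]
```

View pics/w5.png

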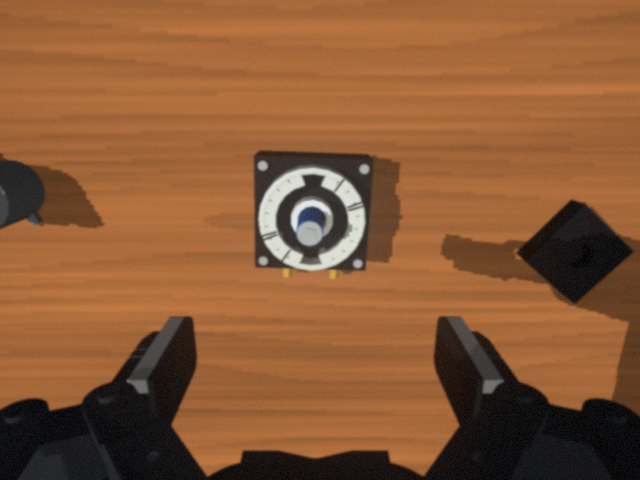

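The cell is standing in the bore with its top at (309,233), and the cap is at the left edge at (10,190). I'll move over the cap.

```bash
python3 -m handwheel '[[[1,1.2,-25.4,-2,0,0,0],[1,1.2,-25.4,-2,0,0,0],[1,1.2,-25.4,-2,0,0,0],[1,1.2,-25.4,-2,0,0,0],[1,1.2,-25.4,-2,0,0,0],[1,1.2,-25.4,-2,0,0,0],[1,1.2,-25.4,-2,0,0,0],[1,1.2,-25.4,-2,0,0,0]]]'
python3 - <<'E'
from h import *
c=snap('wrist'); np.savez('w60.npz',**{k:np.array(v) for k,v in c.items()})
im=np.full((480,800,3),0,np.uint8)
cv2.imwrite('pics/w6.png',cv2.resize(c['frame'][100:340,160:480],(800,600),interpolation=cv2.INTER_CUBIC))
o=status.get_obs();print(o['eef_pos'],o['eef_rot'],o['q'])
P=cloud(c)
m=(P[...,2]>.068)&(P[...,2]<.09)&(np.hypot(P[...,0]-.507,P[...,1]-.2755)<.05)
q=P[m]; print(len(q),q.mean(0)); (cx,w,a)=cv2.minAreaRect(q[:,:2].astype(np.float32)*1000); print('bar top',cx,w,a)
ev=np.linalg.svd(q[:,:2]-q[:,:2].mean(0),full_matrices=0)[2][0]; print('yaw',np.degrees(np.arctan2(ev[1],ev[0])))
d=dict(np.load('w50.npz'))
print('cell',onz(d,[(309,233)],.085)[0])
f=d['frame'];g=f.min(2); mm=np.zeros_like(g); mm[155:275,250:375]=g[155:275,250:375]>110
k=cv2.convexHull(max(cv2.findContours(mm,0,1)[0],key=cv2.contourArea)); el=cv2.fitEllipse(k); print('collar',el,onz(d,[el[0]],.052)[0])
E
```

```text
time_s: 8.32
eef_pos: [0.5071, 0.2735, 0.2224]
eef_rot: [0.0, 1.0, -0.002, -0.0]
wrist_force: [-0.2, 0.0, -0.3]
opening: 1.0
grasp_force: 0.0
[0.50718652 0.27366937 0.22261863] [ 7.24539165e-05  9.99997337e-01 -2.30487499e-03 -9.45006778e-05] [ 2.89003624e-01  1.91490133e-01  1.61248391e+00 -8.68668170e-05
  1.33784127e+00  1.86442977e+00]
1039 [0.50991132 0.27548322 0.07571   ]
bar top (508.80096435546875, 275.3923645019531) (43.96339416503906, 12.090782165527344) 24.962621688842773
yaw -154.9058095262878
cell [0.49436032 0.02466044 0.085     ]
collar ((311.3357849121094, 218.36166381835938), (103.68168640136719, 107.16352081298828), 95.67323303222656) [0.49541325 0.02328149 0.052     ]
```

View pics/w6.png

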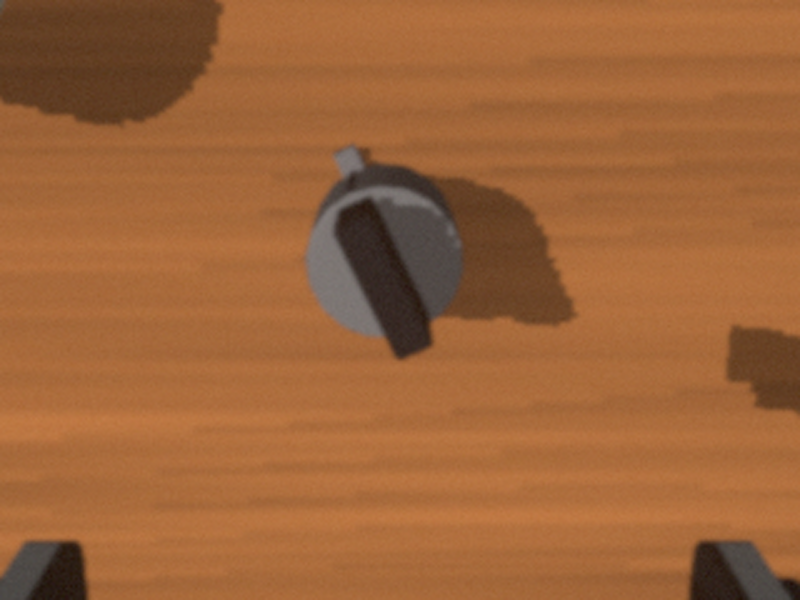

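The cap's bar runs from crop (355,210) to (415,350), which is 25° anticlockwise from world x. Before descending I'll check the clearance to the mug.

```bash
python3 - <<'E'
from h import *
for n in('scene','side'):
    P=cloud(dict(np.load(n+'0.npz'))); m=(P[...,2]>.085)&(P[...,2]<.1)&(P[...,1]>.3)&(P[...,1]<.6)&(P[...,0]>.35)&(P[...,0]<.75); q=P[m]; print(len(q),q.min(0),q.max(0))
    d=np.hypot(P[...,0]-.509,P[...,1]-.2755); m=(d>.045)&(P[...,2]>.03); print(np.nanmin(d[m]))
E
python3 -m handwheel '[[[1,0.16,-0.18,0,0,0,-25.2],[1,0.16,-0.18,5,0,0,-25.2],[1,0.16,-0.18,9,0,0,-25.2],[1,0.16,-0.18,9,0,0,-25.2]]]'
```

```text
194 [0.56534824 0.39289575 0.08506184] [0.64549464 0.47526706 0.09667168]
0.14675198820759228
309 [0.56172586 0.39694216 0.08504411] [0.64196932 0.47729663 0.09545049]
0.14677675261589215
time_s: 8.88
eef_pos: [0.5061, 0.2752, 0.1295]
eef_rot: [0.0, 0.976, 0.216, -0.004]
wrist_force: [-0.1, 0.8, 0.0]
opening: 1.0
grasp_force: 0.0
```

```bash
python3 -m handwheel '[[[1,0,0,2.5,0,0,0],[1,0,0,5,0,0,0],[1,0,0,5,0,0,0],[1,0,0,5,0,0,0]]]'; python3 - <<'E'
from h import *
o=status.get_obs();q=o['eef_rot'];r=R.from_quat([q[1],q[2],q[3],q[0]]).as_matrix();e=o['eef_pos']
print(e,np.degrees(np.arctan2(r[1,0],r[0,0])),r[:,2])
print('tool shift to bar, cm',100*r.T@(np.array([.5088,.2755,.049])-e))
E
```

```text
time_s: 9.38
eef_pos: [0.51, 0.277, 0.085]
eef_rot: [-0.0, 0.976, 0.216, 0.002]
wrist_force: [-0.6, -0.4, -0.4]
opening: 1.002
grasp_force: 0.0
[0.51002151 0.27699466 0.08496115] 24.99696838891694 [ 2.87914372e-03  8.98328745e-04 -9.99995452e-01]
tool shift to bar, cm [-0.18461749  0.08240109  3.59561246]
```

```bash
python3 -m handwheel '[[[1,0,0,2,0,0,0],[1,0,0,3.4,0,0,0],[1,0,0,3.4,0,0,0],[1,0,0,3.4,0,0,0],[-1,0,0,3.4,0,0,0],[-1,0,0,3.4,0,0,0],[-1,0,0,3.4,0,0,0],[-1,0,0,3.4,0,0,0],[-1,0,0,3.4,0,0,0],[-1,0,0,3.4,0,0,0]]]'; python3 - <<'E'
from h import *
o=status.get_obs();q=o['eef_rot'];r=R.from_quat([q[1],q[2],q[3],q[0]]).as_matrix();e=o['eef_pos']
print(e,np.degrees(np.arctan2(r[1,0],r[0,0])),r[:,2],o['opening'],o['grasp_force'],o['wrist_force'])
print('tool shift to bar, cm',100*r.T@(np.array([.5088,.2755,.049])-e))
E
```

```text
time_s: 10.62
eef_pos: [0.5085, 0.2767, 0.0487]
eef_rot: [-0.0, 0.976, 0.217, -0.0]
wrist_force: [0.6, 0.6, -0.6]
opening: 0.132
grasp_force: 63.1
[0.50847983 0.27668366 0.0486657 ] 25.047126168761217 [-1.74554755e-04 -2.72250216e-05 -9.99999984e-01] 0.13176682290892977 63.141599893569946 [ 0.57573293  0.56789125 -0.57963683]
tool shift to bar, cm [-0.02111199  0.12078822 -0.03343212]
```

```bash
python3 -m handwheel '[[[-1,0,0,-5,0,0,0],[-1,0,0,-11,0,0,0],[-1,-12,22.3,-15,0,0,27],[-1,-12,22.3,-15,0,0,27],[-1,-12,22.3,-15,0,0,27],[-1,-12,22.3,-15,0,0,27],[-1,-12,22.3,-15,0,0,27],[-1,-12,22.3,-15,0,0,27],[-1,-12,22.3,-15,0,0,27],[-1,-12,22.3,-15,0,0,27]]]'; python3 - <<'E'
from h import *
c=snap('wrist'); np.savez('w70.npz',**{k:np.array(v) for k,v in c.items()}); cv2.imwrite('pics/w7.png',c['frame'])
o=status.get_obs();q=o['eef_rot'];r=R.from_quat([q[1],q[2],q[3],q[0]]).as_matrix();e=o['eef_pos']
print(e,np.degrees(np.arctan2(r[1,0],r[0,0])),r[:,2],o['opening'],o['grasp_force'],o['wrist_force'])
# bar direction & tilt from depth near the grip
P=cloud(c)-e; P=P@r
q=P[(abs(P[...,1])<.03)&(P[...,2]<.01+.05)&(P[...,2]>-.035)&(abs(P[...,0])<.06)]
# cup top & lugs: tool z bins
for a in np.arange(-.03,.06,.006):
    s=q[(q[:,2]>a)&(q[:,2]<=a+.006)]
    if len(s)>8: print(round(a,3),len(s),s[:,:2].min(0).round(4),s[:,:2].max(0).round(4))
E
```

```text
time_s: 11.88
eef_pos: [0.494, 0.0253, 0.1983]
eef_rot: [-0.0, 1.0, -0.016, -0.0]
wrist_force: [0.3, 0.3, -1.0]
opening: 0.129
grasp_force: 62.9
[0.49407379 0.02519308 0.19833225] -1.8251124761967417 [-7.24588089e-04  2.80829720e-04 -9.99999698e-01] 0.1286477988454676 62.942941188812256 [-1.16307835 -0.34723098 -1.20481409]
-0.03 5019 [-0.0235 -0.0199] [0.022  0.0183]
-0.024 983 [ 0.0064 -0.0198] [0.0217 0.0183]
-0.018 869 [ 0.0063 -0.0198] [0.0218 0.0183]
-0.012 698 [ 0.0068 -0.0197] [0.0218 0.0182]
-0.006 310 [ 0.0069 -0.0127] [0.0216 0.013 ]
-0.0 3698 [-0.0077 -0.0253] [0.0249 0.024 ]
0.006 550 [ 0.004  -0.0249] [0.0249 0.0236]
0.012 507 [ 0.0039 -0.0236] [0.0248 0.0238]
0.018 469 [ 0.0038 -0.025 ] [0.025  0.0237]
0.024 401 [ 0.0039 -0.0237] [0.025  0.0239]
0.03 390 [ 0.004  -0.0221] [0.0251 0.0239]
0.036 407 [ 0.004  -0.0248] [0.0321 0.0231]
0.042 483 [ 0.0035 -0.0221] [0.0322 0.0241]
```

```bash
python3 -m handwheel '[[[-1,0.06,0.14,4,0,0,0],[-1,0.06,0.14,7.5,0,0,0],[-1,0.06,0.14,9,0,0,0],[-1,0.06,0.14,9,0,0,0],[-1,0.06,0.14,9,0,0,0],[-1,0.06,0.14,9,0,0,0]]]'; python3 - <<'E'
from h import *
c=snap('wrist'); np.savez('w80.npz',**{k:np.array(v) for k,v in c.items()}); cv2.imwrite('pics/w8.png',c['frame'])
o=status.get_obs();q=o['eef_rot'];r=R.from_quat([q[1],q[2],q[3],q[0]]).as_matrix();e=o['eef_pos']
print(e,np.degrees(np.arctan2(r[1,0],r[0,0])),o['wrist_force'])
P=cloud(c)
m=(abs(P[...,2]-.052)<.003)&(np.hypot(P[...,0]-.4945,P[...,1]-.0235)<.05); q=P[m]
from scipy.optimize import least_squares
# outer edge: for angle bins take max radius
best=np.array([.4945,.0235])
for _ in range(10):
    d=q[:,:2]-best; a=np.arctan2(d[:,1],d[:,0]); rr=np.hypot(*d.T); pts=[]
    for b in np.arange(-np.pi,np.pi,.12):
        s=(a>=b)&(a<b+.12)
        if s.sum()>4:
            i=np.where(s)[0][np.argmax(rr[s])]
            if rr[i]>.037: pts.append(q[i,:2])
    pts=np.array(pts); f=least_squares(lambda p:np.hypot(*(pts-p[:2]).T)-p[2],[*best,.04],loss='soft_l1',f_scale=.0005); best=f.x[:2]
print('collar by depth',len(q),len(pts),f.x)
s=np.hypot(P[...,0]-e[0],P[...,1]-e[1]); m=(P[...,2]>e[2]-.05)&(P[...,2]<e[2]-.04)&(s<.04)
t=(P[m]-e)@r; print('lug',len(t),t.max(0), t[t[:,0]>.028][:,1].min(),t[t[:,0]>.028][:,1].max())
E
```

```text
time_s: 12.68
eef_pos: [0.4959, 0.0223, 0.1101]
eef_rot: [0.0, 1.0, -0.017, 0.001]
wrist_force: [0.5, -0.2, -1.2]
opening: 0.128
grasp_force: 62.9
[0.49573319 0.02229726 0.10996235] -1.9485974619963395 [-8.52123025e-04 -6.32319860e-01 -1.53520370e+00]
collar by depth 5715 36 [0.49422695 0.0233151  0.0396153 ]
lug 656 [0.03265307 0.02435949 0.04810157] -0.004147779885227376 0.0033824714181957477
```

```bash
python3 -m handwheel '[[[-1,-0.1,-0.06,0.4,0,0,0],[-1,-0.1,-0.06,0.8,0,0,0],[-1,-0.1,-0.06,1.2,0,0,0],[-1,-0.1,-0.06,1.5,0,0,0],[-1,-0.1,-0.06,1.5,0,0,0]]]'
```

```text
time_s: 13.35
eef_pos: [0.4936, 0.0231, 0.0933]
eef_rot: [-0.0, 1.0, -0.017, -0.0]
wrist_force: [0.3, -0.9, -1.9]
opening: 0.13
grasp_force: 62.9
```

```bash
python3 -m handwheel '[[[-1,0.04,0,0.25,0,0,0],[-1,0.04,0,0.5,0,0,0],[-1,0.04,0,0.7,0,0,0],[-1,0.04,0,0.7,0,0,0],[-1,0.04,0,0.7,0,0,0],[-1,0.04,0,0.7,0,0,0]]]'
```

```text
time_s: 14.1
eef_pos: [0.4945, 0.023, 0.0869]
eef_rot: [0.0, 1.0, -0.017, 0.0]
wrist_force: [-0.7, 0.1, 1.7]
opening: 0.13
grasp_force: 63.4
```

```bash
python3 -m handwheel '[[[-1,0,0,0.05,0,0,4],[-1,0,0,0.05,0,0,8],[-1,0,0,0.05,0,0,12],[-1,0,0,0.05,0,0,16],[-1,0,0,0.05,0,0,20],[-1,0,0,0.05,0,0,20]]]';python3 -c "
from h import *
o=status.get_obs();q=o['eef_rot'];r=R.from_quat([q[1],q[2],q[3],q[0]]).as_matrix();print(o['eef_pos'],np.degrees(np.arctan2(r[1,0],r[0,0])),o['torque'],o['wrist_force'])"
```

```text
time_s: 14.85
eef_pos: [0.4943, 0.0229, 0.0864]
eef_rot: [0.0, 0.982, -0.19, 0.0]
wrist_force: [0.1, -1.1, 2.0]
opening: 0.129
grasp_force: 63.4
[0.49433929 0.02285102 0.08636592] -21.896236845300585 [-0.27002327  0.06777702  0.1622168 ] [ 0.14462233 -1.05664995  1.95236159]
```

Torque is about 0.16 N m with low forces, as expected. I'll turn the remaining 14.5°.

```bash
python3 -m handwheel '[[[-1,0,0,0,0,0,4],[-1,0,0,0,0,0,8],[-1,0,0,0,0,0,12],[-1,0,0,0,0,0,14.5],[-1,0,0,0,0,0,14.5],[-1,0,0,0,0,0,14.5],[-1,0,0,0,0,0,14.5]]]';python3 - <<'E'
from h import *
c=snap('wrist'); np.savez('w90.npz',**{k:np.array(v) for k,v in c.items()}); cv2.imwrite('pics/w9.png',c['frame'])
o=status.get_obs();q=o['eef_rot'];r=R.from_quat([q[1],q[2],q[3],q[0]]).as_matrix();e=o['eef_pos'];print(e,np.degrees(np.arctan2(r[1,0],r[0,0])),o['torque'],o['wrist_force'],o['grasp_force'])
P=(cloud(c)-e)@r
b=P[(P[...,2]<-.023)&(P[...,2]>-.033)&(abs(P[...,0])<.026)&(abs(P[...,1])<.0075)]; print('bar top',len(b),cv2.minAreaRect((b[:,:2]*1000).astype(np.float32)),b[:,2].mean())
t=P[(P[...,2]<.004)&(P[...,2]>-.003)&(P[...,0]>.006)&(np.hypot(P[...,0],P[...,1])<.024)]
A=np.c_[t[:,:2],np.ones(len(t))]; print('cup top plane tilt',np.linalg.lstsq(A,t[:,2],rcond=None)[0],len(t))
E
```

```text
time_s: 15.72
eef_pos: [0.4943, 0.0228, 0.0864]
eef_rot: [0.0, 0.95, -0.312, 0.0]
wrist_force: [-1.0, -3.7, 3.5]
opening: 0.127
grasp_force: 63.6
[0.49429725 0.0228452  0.08633072] -36.40638589368452 [-0.71957575  0.21534921  0.18048045] [-1.71437574 -2.93539608  3.30985762] 63.56221675872803
bar top 4509 ((-1.1368885040283203, -0.33814239501953125), (45.27734375, 14.986527442932129), 1.564227819442749) -0.027497096848138163
cup top plane tilt [-0.02520278 -0.00354711  0.00268119] 2675
```

```bash
python3 - <<'E'
from h import *
for n in('w70','w80','w90'):
    c=dict(np.load(n+'.npz'))
    # tool frame directly from hand_eye
    H=c['hand_eye']; c['T']=H; P=cloud(c)
    b=P[(P[...,2]<-.022)&(P[...,2]>-.035)&(abs(P[...,0])<.03)&(abs(P[...,1])<.012)]
    r=[]
    for a in np.arange(.013,.022,.002):
        s=b[(b[:,0]>a)&(b[:,0]<a+.002)]; r.append((a+.001,(s[:,1].min()+s[:,1].max())/2,np.ptp(s[:,1]),s[:,2].mean()))
    r=np.array(r); k=np.polyfit(r[:,0],r[:,1],1); print(n,'bar yaw vs tool deg',np.degrees(np.arctan(k[0])),r[:,2].round(4),'ymid',r[:,1].round(4),'x',b[:,0].min(),b[:,0].max(),'z',np.polyfit(r[:,0],r[:,3],1),r[:,3].mean())
    t=P[(P[...,2]<.008)&(P[...,2]>-.006)&(P[...,0]>.008)&(P[...,0]<.022)&(abs(P[...,1])<.02)&(abs(P[...,1])>.009)]
    A=np.c_[t[:,:2],np.ones(len(t))]; print('  cup top',np.linalg.lstsq(A,t[:,2],rcond=None)[0],len(t))
E
```

```text
w70 bar yaw vs tool deg 0.02206211094939413 [0.0117 0.0117 0.0116 0.0119 0.0109] ymid [-0.0006 -0.0006 -0.0006 -0.0006 -0.0006] x -0.023405908199487638 0.022081473211742933 z [ 0.33216165 -0.03268752] -0.026708612960963607
  cup top [ 1.79704309e-01 -9.75138399e-04  5.17047268e-05] 1765
w80 bar yaw vs tool deg 1.0505564443419522 [0.0117 0.0117 0.0116 0.0119 0.0107] ymid [-0.0006 -0.0006 -0.0006 -0.0006 -0.0004] x -0.02305564536092955 0.021756838048333463 z [ 0.31971591 -0.03246177] -0.026706883679325822
  cup top [1.80793992e-01 1.18954524e-03 6.04548947e-05] 1758
w90 bar yaw vs tool deg -1.834186365097982 [0.0117 0.0117 0.0116 0.0119 0.0102] ymid [-0.0008 -0.0008 -0.0008 -0.0008 -0.0011] x -0.023798879234336226 0.021542253189114693 z [ 0.31798073 -0.03243809] -0.02671443485231041
  cup top [ 1.96528196e-01  2.19538166e-03 -1.01868796e-04] 1715
```

```bash
python3 -c "
from h import *
o=status.get_obs(); print(o['eef_pos'],o['wrist_force'],abs(o['dq']).max()); print(ctrl.hand_in())"
```

```text
[0.49429725 0.0228452  0.08633072] [-1.71437574 -2.93539608  3.30985762] 0.014599702605929913
the job is handed in; nothing more can be done
None
```

I handed the job in at about 15.8 s with the cell seated in the bore and the cap fitted over it, turned about 34° clockwise to the half-turn mark and still gripped at about 63 N; the hand-in returned no verdict.

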